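# Scan the hidden carton

### The arm

A 6-joint arm with a two-finger parallel gripper is mounted at the origin on a cart in front of the work surface, level with it; the furniture and walls round the work are solid. World frame = base frame: x ahead of the robot, y to its left, z up, the work surface at z = 0. Lengths are in mm, angles in degrees, forces in N, time in s.
With the tool pointing down it reaches from about 350 to 875 mm from the base axis. Payload 4.2 kg.
Tool frame: the origin (TCP) lies at the very end of the fingers, on their centre line; the grasp point (between the pads) lies 19 mm behind it; z points along the fingers, y is the line along which they close (so a half turn about z gives the same grasp; the last joint's range is limited). The gripper opens to 87 mm and grips with 3 to 60 N. Pads are 19 mm wide; open, the fingers measure 117 mm over their backs; the gripper's body (75 mm by 190 mm) begins 51 mm behind the grasp point.
Start: joints at [87.64, 22.042, 0.453, 0, -68.411, -14.817], TCP at [184.548, 597.111, 222.55] pointing down, gripper open.
Joint ranges: [-179.83, 179.83], [-69.29, 118.12], [-61.27, 80.66], [-181.25, 117.63], [-171.15, -9.14], [-177.46, 177.46]. Speed limits (degrees/s): [159.86, 159.86, 180, 180, 180, 180].

### API

Orientations are given as [roll, pitch, yaw] about the fixed x, y, z axes, in that order (R = Rz(yaw) Ry(pitch) Rx(roll)).
In Python, from rig import env gives the robot as it stands.
- The arm moves only by the tool apply_moves, never from a script. Its argument "targets" is a list of rows, each an object of numbers: "claw": the opening, from -1 (shut) to 1 (fully open); "x", "y", "z": the shift along the world's x, y, z normalised to -1 to 1, where 1 is 3 cm; "wx", "wy", "wz": the turn, a rotation vector about the world's x, y, z normalised to -1 to 1, where 1 is 6 degrees. A call has 1 to 20 rows; each row shifts and turns the commanded pose from where the row before left it; what a row does not reach is not made up. A row lasts 1/10 s, in which the tool goes at most 50 mm and 8.59 degrees, less where a joint would pass 70% of its speed; a pose out of reach is approached as far as the arm can. A call with a number of a shift or a turn outside -1 to 1 is refused whole. A call with a gripper value outside its range is refused whole. The fingers move at their own pace and stop on an object; "force" is the grip in N (left out, the last holds). Time passes only in rows, so rows that do not move let the fingers close. It gives the time, the measured TCP pose, the force, the opening and the grip force at its end, in the units of the state.
- env.observe(): the state, without advancing time (a new reading comes with each control period).
- env.read_camera(name): name is "scene" or "top" or "wrist"; returns a dict with "frame" (420x560x3 uint8, red, green, blue), "z_map" (420x560 float32, mm along the optical axis (not along the pixel's ray), 0 where there is no reading), "mtx" (3x3 intrinsics, pixels), "camera_from_world" (4x4, takes a point from world to camera coordinates). Camera axes: x right, y up, looking along -z (the intrinsics and any distortion apply to the point x, -y, -z); pixel columns grow to the right and rows downward; lengths in mm; the calibration is good to about 2 mm. A picture is of the moment at which its call begins.
- env.hand_in(): hands the job in; it is judged then, once.
Trained networks look in a picture, given as the dict that the camera call returned (one of the last four; its "shot" number tells which), for a name from the list of things; names that differ only in an ending like _2 or _b are one class to them, and where a whole thing is asked for, a point or a joint stands for the part that bears it (a point fixed in the world has none). Each returns a list of dicts, best first, with "score" (0 to 1); they miss things now and then, are a little off and sometimes report something else, mostly with a low value. They report only what shows in the picture. A call takes as long as a camera call. They do not tell look-alikes from the thing itself.
- env.spot_in(thing, picture): "rect" ([centre column, centre row, width, height] as shares, 0 to 1, of the picture: columns of its width, rows of its height, round what is visible of it).
- env.regions_of(thing, picture): "pixels" (420x560 bool, what is visible of it) and "rect" ([centre column, centre row, width, height] as shares, 0 to 1, of the picture: columns of its width, rows of its height, round what is visible of it).
- env.spot_point(thing, picture): "position" ([column, row] as shares, 0 to 1, of the picture: columns of its width, rows of its height: a listed point, or the origin of a listed thing).
The state is a dict: "clock": time; "joint_pos": joint angles; "joint_velocities": joint speeds; "effort": joint torques, N m; "tool_pos": TCP position; "tcp_rot": TCP orientation; "force": force on the tool from outside, world axes, zero at the start; "wrist_torque": the same for the moment, N m; "finger_gap": finger opening in mm; "grip_force": force on a finger pad.
Only numpy, scipy, OpenCV 4.12 (cv2) and the standard library are available. Lean on these libraries where they do the work, as an engineer would, in place of code of your own. Each camera call takes 0.05 s, during which the arm holds its last target. There are 200 camera calls.

### The job

The tall carton hides the barcode on the shorter carton behind it: first set the tall one down upright well off to one side (15 cm or more sideways from the shorter carton), without disturbing the shorter carton or the other things on the counter. Then draw the hand scanner up out of its holster, tip it about half way from upright to level, and aim its nose at the barcode from in front, about 10 cm away. Finish still holding the scanner in the gripper, steady and raised, with the scanner touching nothing else.

Things in the scene. Friction and masses are not known exactly. Their poses are not given: they have to be found in the camera images.
- scanner: Grey hand scanner, 188 mm long, 160 g, nose down in the holster. x runs from nose to handle end (up at the start): it looks along -x. Head x -92 to 5 mm, 58 (y) by 38 (z); handle x 8 to 94 mm, y -16 to 16, z 1 to 30. Origin mid-length on the middle of its z = 0 side face; the centre line is at about z = 17 mm. At the start y is roughly the holster's y, z its -x.
- scanner_nose (a point): Centre of the scanner's nose window, on the scanner at x = -92, y = 0, z = 19 mm, with the scanner's axes (it looks along -x).
- scanner_handle (a point): Centre of the scanner's handle, where it is best grasped across its 32 mm width (along y): at x = 58, y = 0, z = 15.5 mm of the scanner; 158 mm above the counter at the start, 150 mm behind the nose; the handle goes on 36 mm beyond it. Axes as the scanner.
- holster: Black holster fixed to the counter: foot 110 x 120 x 8 mm and upright pocket open at the top, inside 44 (x) by 64 mm (y), outside 54 x 74 mm, floor 8 and mouth 68 mm above the counter. Origin: centre of its underside, z up. The scanner's head stands 60 mm deep in it loosely (about 3 mm play all round) and may lean up to 8 degrees: draw it straight up.
- carton: The shorter cream carton, 51 x 84 x 135 mm (x, y, z), 0.35 kg nominal, standing upright, loose. Origin at the centre of its underside, z up; its front, with the barcode, is its -x face and looks more or less toward the robot.
- label (a point): Centre of the white barcode label (50 x 34 mm) on the front of the shorter carton, 75 mm above the counter; axes as the carton's (-x points out of the front).
- tall: Tall cream carton, 49 x 64 x 205 mm (x, y, z), about 0.25 kg, upright, loose, 17 to 40 mm in front of the label, at nearly the shorter carton's yaw. Origin: centre of underside, z up. Grasp near the top, across 49 (x) or 64 mm (y). To the right (-y) of the cartons, to 0.2 m from the shorter one's centre and where x is under 0.55 m, the counter is free.
- order_pad: Order pad, 72 x 104 x 12 mm, flat on the counter near the robot; origin at the centre of its underside. Bystander: leave alone.
- card_holder: Small dark card holder, 40 x 100 x 68 mm; origin at the centre of its underside. Bystander.
- tent: Small price card on a wooden foot, 18 x 58 x 38 mm; origin at the centre of its underside. Bystander.
- terminal: Card terminal, 175 x 71 x 46 mm (x, y, z), lying on the counter to the right; origin at the centre of its underside. Bystander.
Things that resemble listed ones, but are neither listed nor needed, are in the scene too. Leave any green look-alike of the tall alone.

How it is judged (in metres and radians):
On the way, in this order (a step that is already met when the one before it is completed fails the run):
1. the tall carton stands upright, released, at least 12 cm sideways of the shorter carton, the scanner still in its holster ((y of tall in the frame of carton above 0.12 m or y of tall in the frame of carton below -0.12 m) and angle between tall's own z axis and vertical below 0.12 rad and height (world z) of tall between -0.006 and 0.006 m and contact force between tall and the fingers below 0.1 N and linear speed of tall below 0.02 m/s and height (world z) of scanner_nose below 0.03 m), for 0.2 s.
2. the scanner is drawn clear of the holster, in the gripper (height (world z) of scanner_nose above 0.08 m and contact force between scanner and the fingers above 1 N and contact force between scanner and holster below 0.1 N), for 0.1 s.
At the end, for the whole second after the job is handed in: Scanner held still by the fingers alone, 29-66 deg from vertical, within 63 deg of the label's normal, nose over 90 mm up, 40-160 mm from the label and aimed within 22 mm (in each of its y, z) of its centre; tall carton upright, released, 12 cm aside; shorter carton moved under 25 mm ((y of tall in the frame of carton above 0.12 m or y of tall in the frame of carton below -0.12 m) and angle between tall's own z axis and vertical below 0.12 rad and height (world z) of tall between -0.006 and 0.006 m and contact force between tall and the fingers below 0.1 N and linear speed of tall below 0.02 m/s and angle between scanner's own x axis and vertical between 0.5 and 1.15 rad and y of label in the frame of scanner_nose between -0.022 and 0.022 m and z of label in the frame of scanner_nose between -0.022 and 0.022 m and x of label in the frame of scanner_nose between -0.16 and -0.04 m and x of scanner_nose in the frame of carton below -0.05 m and angle between the x axis of scanner and the x axis of carton, either way round below 1.1 rad and height (world z) of scanner_nose above 0.09 m and contact force between scanner and the fingers above 1 N and contact force between scanner and holster below 0.1 N and contact force between scanner and carton below 0.1 N and contact force between scanner and tall below 0.1 N and linear speed of scanner below 0.03 m/s and angular speed of scanner below 0.2 rad/s and angle between carton's own z axis and vertical below 0.1 rad and distance of carton from where it was at the start of the episode below 0.025 m); the arm keeps its last pose, push and grip.
It fails at once if the shorter carton is pushed 25 mm or more, or tipped (distance of carton from where it was at the start of the episode above 0.025 m or angle between carton's own z axis and vertical above 0.3 rad).
It fails at once if the tall carton is knocked over (angle between tall's own z axis and vertical above 0.7 rad).
It fails at once if the order pad, card holder, price card or card terminal is moved 25 mm or more (distance of any of order_pad, card_holder, tent, terminal from where it was at the start of the episode above 0.025 m).
It also fails if it takes over 58 s, if anything falls off the work surface, if the arm or the gripper's body presses on something with over 40 N, if the wrist force passes 120 N, or if a joint passes its speed limit or range.

## Working session

There is one attempt and no reset: what is moved stays moved. The work goes in short steps, Python scripts to look and compute and a tool call to move; the robot and the scene stay as the last step left them, time stands still between calls to the robot, and variables do not carry over. Pictures are saved under pics/ and viewed, at most 10 in all, crops included, and the job is handed in when it is done.

Besides the shell and the picture viewer there is one more tool, called after "Request:" as name(argument=value, ...) on one line, values as JSON. apply_moves: Moves the arm, as the interface text tells. Its arguments: {"type":"object","properties":{"targets":{"type":"array"},"force":{"type":"number"}},"required":["targets"]}

```bash
mkdir -p pics; ls; cat > h.py <<'E'
import numpy as np, cv2
from rig import env
def cloud(p):
    z=p["z_map"]; K=p["mtx"]; r,c=np.indices(z.shape)
    P=np.stack([(c-K[0,2])/K[0,0]*z,-(r-K[1,2])/K[1,1]*z,-z,np.ones_like(z)],-1)
    W=P@np.linalg.inv(p["camera_from_world"]).T
    W=W[...,:3]; W[z==0]=np.nan
    return W
def proj(p,X):
    c=p["camera_from_world"]@np.append(X,1); K=p["mtx"]
    return K[0,0]*c[0]/-c[2]+K[0,2], K[1,1]*-c[1]/-c[2]+K[1,2]
def save(p,n,f=None):
    im=p["frame"] if f is None else f
    cv2.imwrite("pics/"+n,np.ascontiguousarray(im[...,::-1]))
E
python3 - <<'E'
from h import *
import pickle
print(env.observe())
a=env.read_camera("scene"); b=env.read_camera("top")
print(a.keys())
save(a,"scene.png");save(b,"top.png")
for p,nm in((a,"scene"),(b,"top")):
    W=cloud(p)
    for t in ["scanner","holster","carton","tall","order_pad","card_holder","tent","terminal"]:
        for d in env.regions_of(t,p)[:3]:
            m=d["pixels"]; w=W[m]; w=w[~np.isnan(w[:,0])]
            r=np.array(d["rect"])*[560,420,560,420]
            print(nm,t,round(d["score"],2),r.round(),np.percentile(w,[3,50,97],axis=0).round().tolist() if len(w) else None)
    pickle.dump({k:p[k] for k in p},open(nm+".pkl","wb"))
E
```

```text
pics
{'clock': 0.0, 'joint_pos': array([ 8.76378044e+01,  2.20915629e+01,  3.79789043e-01, -2.83825129e-02,
       -6.84122235e+01, -1.48157758e+01]), 'joint_velocities': array([ 0.01707923,  0.05413433,  0.10985915,  0.0436844 ,  0.02342494,
       -0.04472391]), 'effort': array([-1.68588176e-04, -3.90665495e+01,  1.87408161e+01,  4.21989307e+00,
        1.10015343e-02, -2.01017997e-04]), 'tool_pos': array([184.40283866, 596.54206171, 221.45280731]), 'tcp_rot': array([ 1.79873380e+02, -6.21590705e-03, -1.71884358e+01]), 'force': array([1.22872938, 0.9179407 , 0.04733853]), 'wrist_torque': array([-0.0330453 ,  0.03558354,  0.01873525]), 'grip_force': 0.0, 'finger_gap': 87.47396345883872}
dict_keys(['frame', 'z_map', 'mtx', 'camera_from_world', 'shot'])
scene scanner 0.6 [237. 164.  21.  42.] [[552.0, 239.0, 66.0], [564.0, 257.0, 110.0], [613.0, 288.0, 190.0]]
scene scanner 0.24 [308. 192.  24.  58.] [[600.0, 11.0, 6.0], [611.0, 24.0, 84.0], [650.0, 72.0, 136.0]]
scene holster 0.89 [238. 197.  48.  29.] [[519.0, 210.0, 4.0], [558.0, 250.0, 18.0], [626.0, 306.0, 68.0]]
scene carton 0.8
[... 1532 characters left out ...]
0, 8.0], [523.0, -185.0, 204.0], [555.0, -159.0, 209.0]]
top order_pad 0.9 [238. 250.  39.  33.] [[353.0, 46.0, 7.0], [395.0, 94.0, 12.0], [439.0, 140.0, 17.0]]
top card_holder 0.65 [155. 248.  32.  20.] [[381.0, 314.0, 6.0], [402.0, 355.0, 45.0], [424.0, 401.0, 66.0]]
top tent 0.65 [395. 204.  18.  11.] [[546.0, -454.0, -2.0], [560.0, -427.0, 11.0], [576.0, -404.0, 38.0]]
top terminal 0.58 [365. 237.  35.  52.] [[375.0, -376.0, 12.0], [450.0, -326.0, 33.0], [524.0, -278.0, 44.0]]
top terminal 0.44 [251. 175.  32.  27.] [[603.0, 16.0, 50.0], [626.0, 55.0, 134.0], [655.0, 97.0, 140.0]]
top terminal 0.28 [397. 204.  17.   8.] [[548.0, -450.0, 6.0], [560.0, -426.0, 13.0], [570.0, -403.0, 38.0]]
```

```bash
python3 - <<'E'
from h import *
import pickle
a=pickle.load(open("scene.pkl","rb"));b=pickle.load(open("top.pkl","rb"))
s=cv2.resize(a["frame"][110:350,130:480],None,fx=1.6,fy=1.6,interpolation=3)
t=cv2.resize(b["frame"][150:290,130:430],None,fx=1.87,fy=1.87,interpolation=3)
s=cv2.resize(s,(560,384));t=t[:,:560] 
save(a,"both.png",np.vstack([s[:330],t]))
W=np.concatenate([cloud(b).reshape(-1,3)])
def rect(n,x,y,z):
    m=(W[:,0]>x[0])&(W[:,0]<x[1])&(W[:,1]>y[0])&(W[:,1]<y[1])&(W[:,2]>z[0])&(W[:,2]<z[1])
    w=W[m]; r=cv2.minAreaRect(w[:,:2].astype(np.float32)); print(n,m.sum(),r,w.mean(0).round(1))
rect("tall",(500,610),(0,140),(195,215))
rect("green",(460,590),(-260,-120),(195,215))
rect("carton",(590,690),(-10,130),(125,145))
rect("scanner",(500,660),(200,330),(165,205))
rect("holster foot",(480,680),(180,360),(5,15))
rect("holster rim",(480,680),(180,360),(58,80))
rect("scanner head",(480,680),(180,360),(85,112))
W=cloud(a).reshape(-1,3)
rect("s scanner",(500,660),(200,330),(120,205))
m=(W[:,0]>500)&(W[:,0]<600)&(W[:,1]>10)&(W[:,1]<130)&(W[:,2]>20)&(W[:,2]<195)
rect("s tall side",(500,600),(10,130),(20,195))
print(cloud(a).reshape(-1,3)[:0])
for p in(a,b): print(np.linalg.inv(p["camera_from_world"])[:3,3], p["mtx"][0,0])
E
```

```text
tall 391 ((560.6973876953125, 75.53914642333984), (64.28772735595703, 48.517276763916016), 78.7841567993164) [560.4  75.8 205.4]
green 385 ((527.9939575195312, -195.89674377441406), (47.830997467041016, 65.37539672851562), 24.525020599365234) [ 527.6 -195.1  205.4]
carton 464 ((633.4027099609375, 57.834442138671875), (84.57390594482422, 50.91623306274414), 80.1856460571289) [632.6  57.3 135.4]
scanner 115 ((569.0758056640625, 267.0503845214844), (28.395950317382812, 32.15129089355469), 26.541213989257812) [568.4 264.8 189.5]
holster foot 640 ((578.757080078125, 269.6518859863281), (196.98797607421875, 179.8333282470703), 0.4175375699996948) [574.5 262.8   8.6]
holster rim 230 ((582.0435791015625, 272.7398681640625), (64.0844955444336, 83.68360900878906), 22.54853630065918) [581.4 267.9  70.4]
scanner head 106 ((575.7416381835938, 269.11322021484375), (32.60612869262695, 56.99042892456055), 22.620765686035156) [574.  258.7 101.8]
s scanner 291 ((564.1791381835938, 261.210693359375), (32.07408905029297, 35.28813171386719), 40.7391471862793) [563.4 259.  159.6]
s tall side 1579 ((556.7670288085938, 52.560455322265625), (58.095890045166016, 108.5175552368164), 36.22969436645508) [545.8  60.  109.1]
[]
[-460.07079638 -787.15223597  792.9195136 ] 541.7206502460625
[4.01383273e+02 5.35815520e-01 1.31554326e+03] 393.8944584062887
```

View pics/both.png

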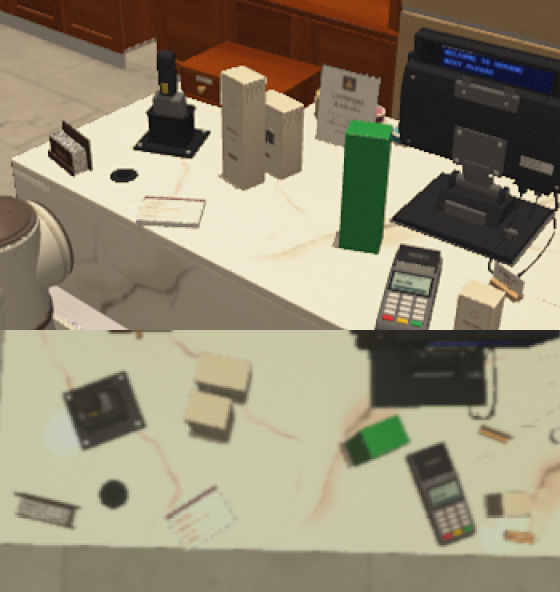

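Request:
apply_moves(targets=[{"z": 1, "claw": 1}, {"z": 1}, {"z": 0.5, "x": 0.7, "y": -0.96, "wz": -0.78}, {"x": 0.7, "y": -0.96, "wz": -0.78}, {"x": 0.7, "y": -0.96, "wz": -0.78}, {"x": 0.7, "y": -0.96, "wz": -0.78}, {"x": 0.7, "y": -0.96, "wz": -0.78}, {"x": 0.7, "y": -0.96, "wz": -0.78}, {"x": 0.7, "y": -0.96, "wz": -0.78}, {"x": 0.7, "y": -0.96, "wz": -0.78}, {"x": 0.7, "y": -0.96, "wz": -0.78}, {"x": 0.7, "y": -0.96, "wz": -0.78}, {"x": 0.7, "y": -0.96, "wz": -0.78}, {"x": 0.7, "y": -0.96, "wz": -0.78}, {"x": 0.7, "y": -0.96, "wz": -0.78}, {"x": 0.7, "y": -0.96, "wz": -0.78}, {"x": 0.7, "y": -0.96, "wz": -0.78}, {"x": 0.7, "y": -0.96, "wz": -0.78}, {"x": 0.7, "y": -0.96, "wz": -0.78}, {"x": 0.7, "y": -0.96, "wz": -0.78}], force=20)

```text
$.targets[0]: bad value
```

Request:
apply_moves(targets=[{"x": 0, "y": 0, "z": 1, "wx": 0, "wy": 0, "wz": 0, "claw": 1}, {"x": 0, "y": 0, "z": 1, "wx": 0, "wy": 0, "wz": 0, "claw": 1}, {"x": 0.7, "y": -0.96, "z": 0.5, "wx": 0, "wy": 0, "wz": -0.78, "claw": 1}, {"x": 0.7, "y": -0.96, "z": 0, "wx": 0, "wy": 0, "wz": -0.78, "claw": 1}, {"x": 0.7, "y": -0.96, "z": 0, "wx": 0, "wy": 0, "wz": -0.78, "claw": 1}, {"x": 0.7, "y": -0.96, "z": 0, "wx": 0, "wy": 0, "wz": -0.78, "claw": 1}, {"x": 0.7, "y": -0.96, "z": 0, "wx": 0, "wy": 0, "wz": -0.78, "claw": 1}, {"x": 0.7, "y": -0.96, "z": 0, "wx": 0, "wy": 0, "wz": -0.78, "claw": 1}, {"x": 0.7, "y": -0.96, "z": 0, "wx": 0, "wy": 0, "wz": -0.78, "claw": 1}, {"x": 0.7, "y": -0.96, "z": 0, "wx": 0, "wy": 0, "wz": -0.78, "claw": 1}, {"x": 0.7, "y": -0.96, "z": 0, "wx": 0, "wy": 0, "wz": -0.78, "claw": 1}, {"x": 0.7, "y": -0.96, "z": 0, "wx": 0, "wy": 0, "wz": -0.78, "claw": 1}, {"x": 0.7, "y": -0.96, "z": 0, "wx": 0, "wy": 0, "wz": -0.78, "claw": 1}, {"x": 0.7, "y": -0.96, "z": 0, "wx": 0, "wy": 0, "wz": -0.78, "claw": 1}, {"x": 0.7, "y": -0.96, "z": 0, "wx": 0, "wy": 0, "wz": -0.78, "claw": 1}, {"x": 0.7, "y": -0.96, "z": 0, "wx": 0, "wy": 0, "wz": -0.78, "claw": 1}, {"x": 0.7, "y": -0.96, "z": 0, "wx": 0, "wy": 0, "wz": -0.78, "claw": 1}, {"x": 0.7, "y": -0.96, "z": 0, "wx": 0, "wy": 0, "wz": -0.78, "claw": 1}, {"x": 0.7, "y": -0.96, "z": 0, "wx": 0, "wy": 0, "wz": -0.78, "claw": 1}, {"x": 0.7, "y": -0.96, "z": 0, "wx": 0, "wy": 0, "wz": -0.78, "claw": 1}], force=20)

```text
clock: 2.9
tool_pos: [563.3, 77.4, 297.7]
tcp_rot: [-180.0, 0.0, -101.6]
force: [0.3, -0.3, -0.9]
finger_gap: 87.1
grip_force: 0.0
```

```bash
python3 - <<'E'
from h import *
b=env.read_camera("wrist"); save(b,"w1.png")
o=env.observe(); print(o["clock"],o["joint_pos"].round(1),o["tool_pos"].round(1),o["tcp_rot"].round(1))
W=cloud(b).reshape(-1,3)
for n,z0,z1,x,y in(("tall",195,215,(500,620),(0,140)),("carton",125,145,(590,690),(-20,130))):
    m=(W[:,2]>z0)&(W[:,2]<z1)&(W[:,0]>x[0])&(W[:,0]<x[1])&(W[:,1]>y[0])&(W[:,1]<y[1]); w=W[m]
    if len(w)>5: print(n,len(w),cv2.minAreaRect(w[:,:2].astype(np.float32)),w.mean(0))
E
```

```text
2.95 [ 23.8  14.2  -0.2   0.1 -75.6 -35.8] [565.5  74.2 297.2] [-1.799e+02 -1.000e-01 -1.020e+02]
tall 6174 ((558.828857421875, 75.35395812988281), (64.15229797363281, 48.63225555419922), 77.9443588256836) [558.54257099  73.82737941 205.64718324]
carton 5554 ((631.1198120117188, 57.55314636230469), (84.57537841796875, 50.72946548461914), 79.91995239257812) [630.00912383  55.96551448 135.62767114]
```

View pics/w1.png

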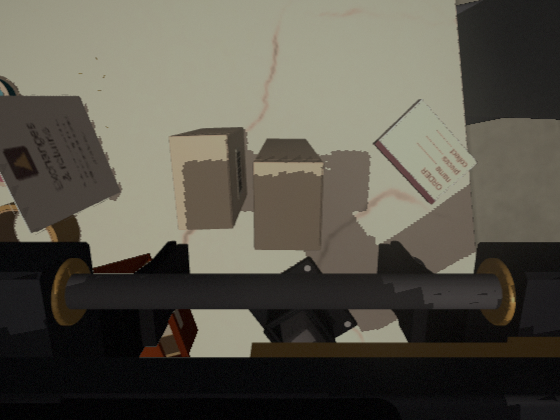

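Request:
apply_moves(targets=[{"x": -0.1, "y": -0.1, "z": -0.9, "wx": 0, "wy": 0, "wz": 0, "claw": 1}, {"x": 0, "y": 0, "z": -0.9, "wx": 0, "wy": 0, "wz": 0, "claw": 1}, {"x": 0, "y": 0, "z": -0.9, "wx": 0, "wy": 0, "wz": 0, "claw": 1}, {"x": 0, "y": 0, "z": -0.9, "wx": 0, "wy": 0, "wz": 0, "claw": 1}, {"x": 0, "y": 0, "z": -0.5, "wx": 0, "wy": 0, "wz": 0, "claw": 1}, {"x": 0, "y": 0, "z": -0.4, "wx": 0, "wy": 0, "wz": 0, "claw": 1}, {"x": 0, "y": 0, "z": 0, "wx": 0, "wy": 0, "wz": 0, "claw": -1}, {"x": 0, "y": 0, "z": 0, "wx": 0, "wy": 0, "wz": 0, "claw": -1}, {"x": 0, "y": 0, "z": 0, "wx": 0, "wy": 0, "wz": 0, "claw": -1}, {"x": 0, "y": 0, "z": 0, "wx": 0, "wy": 0, "wz": 0, "claw": -1}, {"x": 0, "y": 0, "z": 0, "wx": 0, "wy": 0, "wz": 0, "claw": -1}, {"x": 0, "y": 0, "z": 0, "wx": 0, "wy": 0, "wz": 0, "claw": -1}, {"x": 0, "y": 0, "z": 0, "wx": 0, "wy": 0, "wz": 0, "claw": -1}, {"x": 0, "y": 0, "z": 0, "wx": 0, "wy": 0, "wz": 0, "claw": -1}], force=20)

```text
clock: 4.35
tool_pos: [559.8, 75.8, 163.0]
tcp_rot: [-180.0, 0.0, -101.4]
force: [-0.9, -0.6, 2.5]
finger_gap: 48.1
grip_force: 20.0
```

Request:
apply_moves(targets=[{"x": 0, "y": 0, "z": 0.4, "wx": 0, "wy": 0, "wz": 0, "claw": -1}, {"x": 0, "y": 0, "z": 0.6, "wx": 0, "wy": 0, "wz": 0, "claw": -1}, {"x": -0.23, "y": -0.3, "z": 0, "wx": 0, "wy": 0, "wz": 0, "claw": -1}, {"x": -0.23, "y": -0.6, "z": 0, "wx": 0, "wy": 0, "wz": 0, "claw": -1}, {"x": -0.23, "y": -0.8, "z": 0, "wx": 0, "wy": 0, "wz": 0, "claw": -1}, {"x": -0.23, "y": -0.8, "z": 0, "wx": 0, "wy": 0, "wz": 0, "claw": -1}, {"x": -0.23, "y": -0.8, "z": 0, "wx": 0, "wy": 0, "wz": 0, "claw": -1}, {"x": -0.23, "y": -0.8, "z": 0, "wx": 0, "wy": 0, "wz": 0, "claw": -1}, {"x": -0.23, "y": -0.6, "z": 0, "wx": 0, "wy": 0, "wz": 0, "claw": -1}, {"x": -0.23, "y": -0.5, "z": 0, "wx": 0, "wy": 0, "wz": 0, "claw": -1}, {"x": 0, "y": -0.15, "z": 0, "wx": 0, "wy": 0, "wz": 0, "claw": -1}, {"x": 0, "y": 0, "z": 0, "wx": 0, "wy": 0, "wz": 0, "claw": -1}, {"x": 0, "y": 0, "z": -0.4, "wx": 0, "wy": 0, "wz": 0, "claw": -1}, {"x": 0, "y": 0, "z": -0.3, "wx": 0, "wy": 0, "wz": 0, "claw": -1}, {"x": 0, "y": 0, "z": -0.2, "wx": 0, "wy": 0, "wz": 0, "claw": -1}, {"x": 0, "y": 0, "z": -0.1, "wx": 0, "wy": 0, "wz": 0, "claw": -1}, {"x": 0, "y": 0, "z": 0, "wx": 0, "wy": 0, "wz": 0, "claw": -1}, {"x": 0, "y": 0, "z": 0, "wx": 0, "wy": 0, "wz": 0, "claw": -1}], force=20)

```text
clock: 6.15
tool_pos: [504.2, -84.7, 162.9]
tcp_rot: [180.0, -0.0, -101.4]
force: [-2.7, -0.1, 4.8]
finger_gap: 48.0
grip_force: 20.0
```

Request:
apply_moves(targets=[{"x": 0, "y": 0, "z": 0, "wx": 0, "wy": 0, "wz": 0, "claw": 1}, {"x": 0, "y": 0, "z": 0, "wx": 0, "wy": 0, "wz": 0, "claw": 1}, {"x": 0, "y": 0, "z": 0, "wx": 0, "wy": 0, "wz": 0, "claw": 1}, {"x": 0, "y": 0, "z": 0, "wx": 0, "wy": 0, "wz": 0, "claw": 1}, {"x": 0, "y": 0, "z": 0, "wx": 0, "wy": 0, "wz": 0, "claw": 1}, {"x": 0, "y": 0, "z": 0, "wx": 0, "wy": 0, "wz": 0, "claw": 1}, {"x": 0, "y": 0, "z": 0.5, "wx": 0, "wy": 0, "wz": 0, "claw": 1}, {"x": 0, "y": 0, "z": 1, "wx": 0, "wy": 0, "wz": 0, "claw": 1}, {"x": 0, "y": 0, "z": 1, "wx": 0, "wy": 0, "wz": 0, "claw": 1}, {"x": 0, "y": 0, "z": 1, "wx": 0, "wy": 0, "wz": 0, "claw": 1}, {"x": 0, "y": 0, "z": 1, "wx": 0, "wy": 0, "wz": 0, "claw": 1}])

```text
clock: 7.25
tool_pos: [504.2, -84.8, 298.8]
tcp_rot: [-180.0, 0.0, -101.4]
force: [0.7, 0.9, 0.7]
finger_gap: 87.1
grip_force: 0.0
```

```bash
python3 - <<'E'
from h import *
for n in("top","scene","wrist"):
    p=env.read_camera(n); save(p,n+"2.png"); W=cloud(p).reshape(-1,3)
    for k,x,y,z in(("tall",(430,580),(-145,-20),(195,215)),("carton",(590,690),(-20,130),(125,145)),("handle",(500,660),(200,330),(165,205)),("shaft",(520,640),(220,310),(115,180)),("head",(520,640),(220,310),(74,98)),("hol",(500,660),(200,330),(62,74))):
        m=(W[:,2]>z[0])&(W[:,2]<z[1])&(W[:,0]>x[0])&(W[:,0]<x[1])&(W[:,1]>y[0])&(W[:,1]<y[1]); w=W[m]
        if len(w)>5:
            r=cv2.minAreaRect(w[:,:2].astype(np.float32)); print(n,k,len(w),np.round(r[0],1),np.round(r[1],1),round(r[2],1),w.mean(0).round(1))
    for q in("scanner_handle","scanner_nose","scanner","label"):
        for d in env.spot_point(q,p)[:1]: print(n,q,round(d["score"],2),np.array(d["position"])*[560,420])
o=env.observe(); print(o["clock"],o["joint_pos"].round(1),o["tool_pos"].round(1),o["tcp_rot"].round(1))
p=env.read_camera("top")
E
```

```text
top tall 70 [487.5 -81.2] [63.3 13.1] 78.4 [484.6 -91.6 204.6]
top carton 380 [633.6  57.5] [83.7 51.4] 80.0 [637.3  60.3 135.5]
top handle 117 [568.6 266.1] [29.  32.1] 30.6 [568.  264.7 189.5]
top shaft 52 [569.9 258.1] [18.  37.7] 74.6 [567.9 257.7 148.3]
top head 42 [578.9 268.7] [66.1 71.8] 9.9 [571.8 265.8  84.7]
top hol 148 [582.7 272.8] [63.8 83.8] 23.5 [583.6 277.5  69.8]
top scanner_handle 0.52 [175.28  190.218]
top scanner 0.55 [175.504 185.892]
top label 0.57 [249.816 182.616]
scene tall 332 [502.1 -85.8] [69. 52.] 76.8 [497.5 -90.2 203.1]
scene carton 226 [631.6  58.4] [78.6 56. ] 78.5 [628.9  64.2 133.7]
scene handle 127 [565.6 262. ] [28.1 32.7] 45.3 [562.9 259.1 181.3]
scene shaft 236 [566.2 259.2] [27.1 37.9] 53.6 [563.3 258.5 147.8]
scene head 144 [565.7 256.6] [30.1 60.9] 48.0 [566.1 257.2  85.9]
scene hol 160 [579.7 269.9] [70.2 83.7] 24.1 [568.8 257.7  68.9]
scene scanner_handle 0.8 [233.016 152.502]
scene scanner 0.72 [236.096 165.606]
scene label 0.85 [297.472 194.502]
wrist tall 6223 [502.8 -84.9] [64.4 48.6] 78.3 [502.5 -86.7 205.6]
wrist carton 2169 [627.2  39.7] [50.8 51. ] 78.2 [623.2  38.3 135. ]
wrist label 0.96 [216.72  321.216]
8.0 [  8.7   8.2  -7.8   0.  -74.1 -20.1] [504.3 -84.8 297.4] [ 180.    -0.  -101.4]
```

Request:
apply_moves(targets=[{"x": 0.15, "y": 0.84, "z": 0, "wx": 0, "wy": 0, "wz": -0.67, "claw": 1}, {"x": 0.15, "y": 0.84, "z": 0, "wx": 0, "wy": 0, "wz": -0.67, "claw": 1}, {"x": 0.15, "y": 0.84, "z": 0, "wx": 0, "wy": 0, "wz": -0.67, "claw": 1}, {"x": 0.15, "y": 0.84, "z": 0, "wx": 0, "wy": 0, "wz": -0.67, "claw": 1}, {"x": 0.15, "y": 0.84, "z": 0, "wx": 0, "wy": 0, "wz": -0.67, "claw": 1}, {"x": 0.15, "y": 0.84, "z": 0, "wx": 0, "wy": 0, "wz": -0.67, "claw": 1}, {"x": 0.15, "y": 0.84, "z": 0, "wx": 0, "wy": 0, "wz": -0.67, "claw": 1}, {"x": 0.15, "y": 0.84, "z": 0, "wx": 0, "wy": 0, "wz": -0.67, "claw": 1}, {"x": 0.15, "y": 0.84, "z": 0, "wx": 0, "wy": 0, "wz": -0.67, "claw": 1}, {"x": 0.15, "y": 0.84, "z": 0, "wx": 0, "wy": 0, "wz": -0.67, "claw": 1}, {"x": 0.15, "y": 0.84, "z": 0, "wx": 0, "wy": 0, "wz": -0.67, "claw": 1}, {"x": 0.15, "y": 0.84, "z": 0, "wx": 0, "wy": 0, "wz": -0.67, "claw": 1}, {"x": 0.15, "y": 0.84, "z": 0, "wx": 0, "wy": 0, "wz": -0.67, "claw": 1}, {"x": 0.15, "y": 0.84, "z": 0, "wx": 0, "wy": 0, "wz": -0.67, "claw": 1}, {"x": 0, "y": 0, "z": 0, "wx": 0, "wy": 0, "wz": 0, "claw": 1}, {"x": 0, "y": 0, "z": 0, "wx": 0, "wy": 0, "wz": 0, "claw": 1}])

```text
clock: 9.65
tool_pos: [567.2, 268.3, 297.0]
tcp_rot: [-180.0, -0.1, -157.6]
force: [0.5, -0.7, 0.3]
finger_gap: 87.1
grip_force: 0.0
```

```bash
python3 - <<'E'
from h import *
p=env.read_camera("wrist"); save(p,"w3.png"); W=cloud(p).reshape(-1,3)
for z0,z1 in((185,205),(165,185),(145,165),(125,145),(105,120),(92,104),(75,92),(63,73),(4,12)):
    m=(W[:,2]>z0)&(W[:,2]<z1)&(abs(W[:,0]-570)<90)&(abs(W[:,1]-265)<90); w=W[m]
    if len(w)>5:
        r=cv2.minAreaRect(w[:,:2].astype(np.float32)); print(z0,len(w),np.round(r[0],1),np.round(r[1],1),round(r[2],1),w.mean(0).round(1))
o=env.observe(); print(o["clock"],o["joint_pos"].round(1),o["tool_pos"].round(1),o["tcp_rot"].round(1))
E
```

```text
185 1434 [567.1 267.7] [28.1 31.7] 21.1 [565.7 267.  191.6]
165 115 [560.7 266.1] [17.4 33. ] 12.6 [555.7 263.4 178. ]
145 63 [558.2 264.1] [ 5.1 29. ] 22.8 [557.2 263.6 154.6]
125 108 [558.8 264.2] [ 8.2 29. ] 23.4 [557.5 264.  134.8]
105 387 [572.1 269.4] [33.8 55.9] 22.4 [574.8 271.4 107.3]
92 434 [574.  270.7] [33.9 57.5] 22.2 [562.6 266.2 100.6]
75 74 [559.7 264.5] [ 2.  54.3] 22.1 [559.6 263.4  83.4]
63 1702 [580.2 273.3] [63.  83.6] 22.5 [574.6 271.3  70.2]
4 3919 [579.9 273. ] [108.8 120.4] 22.5 [562.1 266.    8.8]
9.7 [  40.    20.1    8.1    0.   -78.1 -107.7] [567.2 267.7 297.4] [-180.    -0.  -157.7]
```

View pics/w3.png

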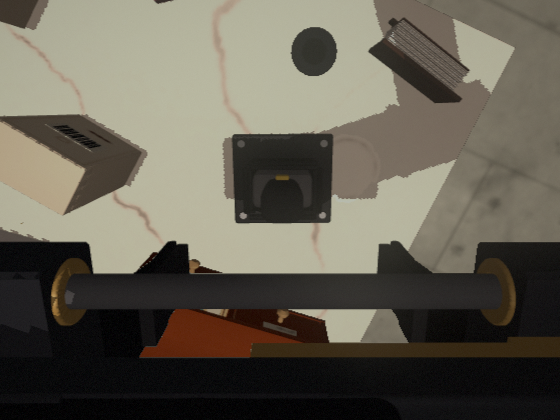

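Request:
apply_moves(targets=[{"x": 0.06, "y": 0.02, "z": -0.9, "wx": 0, "wy": 0, "wz": 0, "claw": 1}, {"x": 0, "y": 0, "z": -0.9, "wx": 0, "wy": 0, "wz": 0, "claw": 1}, {"x": 0, "y": 0, "z": -0.9, "wx": 0, "wy": 0, "wz": 0, "claw": 1}, {"x": 0, "y": 0, "z": -0.9, "wx": 0, "wy": 0, "wz": 0, "claw": 1}, {"x": 0, "y": 0, "z": -0.8, "wx": 0, "wy": 0, "wz": 0, "claw": 1}, {"x": 0, "y": 0, "z": -0.5, "wx": 0, "wy": 0, "wz": 0, "claw": 1}, {"x": 0, "y": 0, "z": -0.25, "wx": 0, "wy": 0, "wz": 0, "claw": 1}, {"x": 0, "y": 0, "z": 0, "wx": 0, "wy": 0, "wz": 0, "claw": 0}, {"x": 0, "y": 0, "z": 0, "wx": 0, "wy": 0, "wz": 0, "claw": -1}, {"x": 0, "y": 0, "z": 0, "wx": 0, "wy": 0, "wz": 0, "claw": -1}, {"x": 0, "y": 0, "z": 0, "wx": 0, "wy": 0, "wz": 0, "claw": -1}, {"x": 0, "y": 0, "z": 0, "wx": 0, "wy": 0, "wz": 0, "claw": -1}, {"x": 0, "y": 0, "z": 0, "wx": 0, "wy": 0, "wz": 0, "claw": -1}, {"x": 0, "y": 0, "z": 0, "wx": 0, "wy": 0, "wz": 0, "claw": -1}, {"x": 0, "y": 0, "z": 0, "wx": 0, "wy": 0, "wz": 0, "claw": -1}, {"x": 0, "y": 0, "z": 0, "wx": 0, "wy": 0, "wz": 0, "claw": -1}], force=30)

```text
clock: 11.3
tool_pos: [569.2, 268.7, 143.1]
tcp_rot: [180.0, 0.0, -157.7]
force: [0.7, 0.5, 1.7]
finger_gap: 31.8
grip_force: 30.0
```

Request:
apply_moves(targets=[{"x": 0, "y": 0, "z": 0.3, "wx": 0, "wy": 0, "wz": 0, "claw": -1}, {"x": 0, "y": 0, "z": 0.4, "wx": 0, "wy": 0, "wz": 0, "claw": -1}, {"x": 0, "y": 0, "z": 0.5, "wx": 0, "wy": 0, "wz": 0, "claw": -1}, {"x": 0, "y": 0, "z": 0.5, "wx": 0, "wy": 0, "wz": 0, "claw": -1}, {"x": 0, "y": 0, "z": 0.5, "wx": 0, "wy": 0, "wz": 0, "claw": -1}, {"x": 0, "y": 0, "z": 0.6, "wx": 0, "wy": 0, "wz": 0, "claw": -1}, {"x": 0, "y": 0, "z": 0.7, "wx": 0, "wy": 0, "wz": 0, "claw": -1}, {"x": 0, "y": 0, "z": 0.7, "wx": 0, "wy": 0, "wz": 0, "claw": -1}, {"x": 0, "y": 0, "z": 0.7, "wx": 0, "wy": 0, "wz": 0, "claw": -1}, {"x": 0, "y": 0, "z": 0.5, "wx": 0, "wy": 0, "wz": 0, "claw": -1}, {"x": 0, "y": 0, "z": 0, "wx": 0, "wy": 0, "wz": 0, "claw": -1}, {"x": 0, "y": 0, "z": 0, "wx": 0, "wy": 0, "wz": 0, "claw": -1}], force=30)

```text
clock: 12.5
tool_pos: [568.6, 268.5, 305.0]
tcp_rot: [180.0, -0.0, -157.7]
force: [0.3, 1.1, -3.0]
finger_gap: 31.6
grip_force: 30.0
```

```bash
python3 - <<'E'
from h import *
for n in("scene","wrist"):
    p=env.read_camera(n); save(p,n+"4.png"); W=cloud(p).reshape(-1,3)
    for z0 in range(145,300,15):
        m=(W[:,2]>z0)&(W[:,2]<z0+15)&(abs(W[:,0]-570)<60)&(abs(W[:,1]-268)<50); w=W[m]
        if len(w)>5:
            r=cv2.minAreaRect(w[:,:2].astype(np.float32)); print(n,z0,len(w),np.round(r[0],1),np.round(r[1],1),round(r[2],1),w.mean(0).round(1))
o=env.observe(); print(o["clock"],o["joint_pos"].round(1),o["tool_pos"].round(1),o["force"],o["finger_gap"])
p=env.read_camera("scene"); save(p,"s4c.png",cv2.resize(p["frame"][80:260,150:390],None,fx=2.5,fy=2.5,interpolation=3))
E
```

```text
scene 160 33 [576.4 265.5] [23.1 55.2] 39.9 [576.4 266.8 170. ]
scene 175 81 [569.7 262.2] [27.5 61.2] 41.6 [570.8 261.5 183. ]
scene 190 103 [568.3 258.2] [30.5 61.4] 48.0 [568.4 258.4 197.6]
scene 205 110 [568.3 258.9] [30.2 63.6] 48.9 [566.8 258.5 212.9]
scene 220 104 [566.4 259.8] [26.  60.7] 43.8 [565.7 259.1 227.8]
scene 235 107 [566.5 257. ] [38.8 63.3] 51.6 [565.6 257.7 242.7]
scene 250 124 [564.7 261. ] [32.1 60.2] 41.1 [564.7 259.9 258. ]
scene 265 85 [571.9 265.9] [30.1 55.8] 24.9 [570.  261.4 270.8]
scene 280 62 [566.7 258.6] [30.1 37. ] 57.3 [565.1 259.9 287.6]
scene 295 69 [562.4 261.5] [24.4 49.6] 38.2 [561.4 260.3 303. ]
wrist 175 10 [554.  284.2] [ 0.5 12.8] 19.0 [553.8 284.6 189.3]
wrist 190 210 [560.8 265.5] [ 2.1 54.2] 21.8 [560.8 264.5 198.2]
wrist 205 301 [560.2 265.3] [ 2.3 54.6] 21.9 [559.7 265.2 212.5]
wrist 220 342 [559.5 265. ] [ 2.5 54.5] 22.1 [558.9 265.2 227.5]
wrist 235 420 [558.8 264.6] [ 2.7 54.7] 21.7 [558.4 264.3 242.5]
wrist 250 1484 [564.  266.8] [14.7 57.6] 22.5 [559.9 265.3 260.7]
wrist 265 830 [565.3 267.6] [21.4 55.4] 20.6 [566.2 267.4 267.6]
wrist 280 356 [558.5 264.7] [ 9.8 29.4] 22.4 [557.7 264.4 288.5]
wrist 295 786 [558.6 264.8] [10.1 49.3] 19.6 [557.5 264.3 302.5]
12.6 [  40.    20.2    9.2   -0.   -79.1 -107.7] [568.4 268.3 303.8] [-0.28509511  0.55078506 -2.03902436] 31.564657939922864
```

View pics/s4c.png

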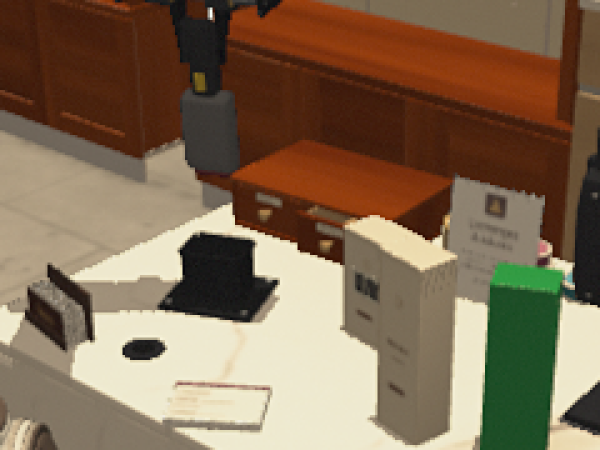

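Request:
apply_moves(targets=[{"x": -0.437, "y": -0.767, "z": 0, "wx": 0, "wy": 0, "wz": -0.24, "claw": -1}, {"x": -0.437, "y": -0.767, "z": 0, "wx": 0, "wy": 0, "wz": -0.24, "claw": -1}, {"x": -0.437, "y": -0.767, "z": 0, "wx": 0, "wy": 0, "wz": -0.24, "claw": -1}, {"x": -0.437, "y": -0.767, "z": 0, "wx": 0, "wy": 0, "wz": -0.24, "claw": -1}, {"x": -0.437, "y": -0.767, "z": 0, "wx": 0, "wy": 0, "wz": -0.24, "claw": -1}, {"x": -0.437, "y": -0.767, "z": 0, "wx": 0, "wy": 0, "wz": -0.24, "claw": -1}, {"x": -0.437, "y": -0.767, "z": 0, "wx": 0, "wy": 0, "wz": -0.24, "claw": -1}, {"x": -0.437, "y": -0.767, "z": 0, "wx": 0, "wy": 0, "wz": -0.24, "claw": -1}, {"x": -0.437, "y": -0.767, "z": 0, "wx": 0, "wy": 0, "wz": -0.24, "claw": -1}, {"x": -0.437, "y": -0.767, "z": 0, "wx": 0, "wy": 0, "wz": -0.24, "claw": -1}, {"x": 0, "y": 0, "z": 0, "wx": 0.12, "wy": -0.87, "wz": 0, "claw": -1}, {"x": 0, "y": 0, "z": 0, "wx": 0.12, "wy": -0.87, "wz": 0, "claw": -1}, {"x": 0, "y": 0, "z": 0, "wx": 0.12, "wy": -0.87, "wz": 0, "claw": -1}, {"x": 0, "y": 0, "z": 0, "wx": 0.12, "wy": -0.87, "wz": 0, "claw": -1}, {"x": 0, "y": 0, "z": 0, "wx": 0.12, "wy": -0.87, "wz": 0, "claw": -1}, {"x": 0, "y": 0, "z": 0, "wx": 0.12, "wy": -0.87, "wz": 0, "claw": -1}, {"x": 0, "y": 0, "z": 0, "wx": 0.12, "wy": -0.87, "wz": 0, "claw": -1}, {"x": 0, "y": 0, "z": 0, "wx": 0.12, "wy": -0.87, "wz": 0, "claw": -1}, {"x": 0, "y": 0, "z": 0, "wx": 0, "wy": 0, "wz": 0, "claw": -1}, {"x": 0, "y": 0, "z": 0, "wx": 0, "wy": 0, "wz": 0, "claw": -1}], force=30)

```text
clock: 14.65
tool_pos: [439.2, 35.7, 305.7]
tcp_rot: [-179.8, 41.5, -172.3]
force: [-0.5, 0.1, -0.9]
finger_gap: 31.2
grip_force: 30.0
```

```bash
cat > chk.py <<'E'
from h import *
import sys
from scipy.spatial.transform import Rotation as R
o=env.observe(); print(o["clock"],o["joint_pos"].round(1),o["tool_pos"].round(1),o["tcp_rot"].round(1),o["force"].round(1),o["finger_gap"])
T=R.from_euler("xyz",o["tcp_rot"],degrees=True).as_matrix(); t=o["tool_pos"]; print(T.round(2))
for n in("scene","wrist","top"):
    p=env.read_camera(n); save(p,n+sys.argv[1]+".png"); W=cloud(p).reshape(-1,3)
    L=(W-t)@T   # tool coords
    # head in tool coords: z 38..135, |x|,|y|<45
    for z0 in range(40,150,15):
        m=(L[:,2]>z0)&(L[:,2]<z0+15)&(abs(L[:,0])<50)&(abs(L[:,1])<40)&(W[:,2]>40); w=L[m]
        if len(w)>15: print(n,z0,len(w),np.percentile(w,[2,50,98],axis=0).round(1).tolist())
    m=(W[:,2]>125)&(W[:,2]<145)&(W[:,0]>590)&(W[:,0]<690)&(W[:,1]>-20)&(W[:,1]<130)
    if m.sum()>100: print("carton",cv2.minAreaRect(W[m][:,:2].astype(np.float32)))
    for q in("scanner_nose","label"):
        for d in env.spot_point(q,p)[:1]: print(n,q,round(d["score"],2),(np.array(d["position"])*[560,420]).round(1))
    if n=="scene": save(p,"c"+sys.argv[1]+".png",cv2.resize(p["frame"][60:260,190:390],None,fx=2.8,fy=2.8,interpolation=3))
E
python3 chk.py 5
```

```text
14.65 [  30.2  -20.6  -56.4   45.7  -21.  -151.1] [439.2  35.7 305.7] [-179.8   41.5 -172.3] [-0.5  0.1 -0.9] 31.17882333889079
[[-0.74 -0.13  0.66]
 [-0.1   0.99  0.09]
 [-0.66 -0.   -0.75]]
scene 40 116 [[-18.7, -31.8, 40.4], [7.1, -20.7, 44.2], [12.0, 23.7, 54.4]]
scene 55 80 [[-22.1, -32.6, 55.3], [7.5, -28.0, 61.9], [11.6, 20.9, 69.5]]
scene 70 70 [[-23.9, -33.3, 70.6], [5.6, -28.4, 76.8], [10.7, 19.1, 84.2]]
scene 85 76 [[-26.2, -33.2, 85.4], [5.6, -28.1, 92.2], [9.9, 17.8, 99.7]]
scene 100 62 [[-24.8, -33.0, 100.2], [1.3, -28.6, 108.5], [9.5, 18.9, 114.9]]
scene 115 38 [[-28.5, -32.3, 115.4], [-11.7, -29.6, 120.4], [7.1, 6.4, 128.7]]
carton ((631.5018310546875, 61.653099060058594), (77.70001220703125, 55.03545379638672), 78.07938385009766)
scene scanner_nose 0.93 [282.7 156.7]
scene label 0.85 [299.2 193.9]
wrist 40 1162 [[-1.3, -25.8, 40.1], [7.0, 2.2, 42.9], [8.2, 30.1, 54.6]]
wrist 55 418 [[5.7, -23.7, 55.2], [7.1, 1.6, 62.4], [7.6, 28.4, 69.9]]
wrist 70 357 [[5.0, -23.4, 70.2], [6.3, 3.0, 77.1], [6.7, 28.3, 84.5]]
wrist 85 289 [[4.2, -23.6, 86.1], [5.4, 2.3, 92.3], [6.0, 28.1, 99.6]]
wrist 100 164 [[3.2, -23.9, 100.2], [4.7, 4.2, 104.6], [5.1, 29.1, 110.4]]
carton ((629.6629638671875, 58.53436279296875), (84.27030181884766, 50.269386291503906), 80.78543853759766)
wrist label 0.61 [283.8 143.4]
top 40 100 [[-29.6, -26.4, 40.1], [-25.9, 2.0, 44.8], [0.7, 28.2, 53.7]]
top 55 85 [[-31.0, -25.4, 55.2], [-28.2, 0.8, 61.7], [-24.3, 27.8, 69.0]]
top 70 81 [[-32.3, -26.2, 70.7], [-29.7, 0.5, 76.8], [-24.0, 28.7, 84.8]]
top 85 80 [[-34.0, -26.7, 85.3], [-31.1, 2.5, 92.9], [-25.4, 30.1, 99.0]]
top 100 81 [[-36.2, -25.6, 100.5], [-32.8, 2.3, 107.7], [-29.4, 29.4, 114.8]]
top 115 50 [[-36.2, -26.0, 115.4], [-34.2, -1.2, 120.5], [-31.5, 26.2, 127.6]]
carton ((633.369384765625, 57.396728515625), (83.77391052246094, 51.31861114501953), 80.96885681152344)
top scanner_nose 0.88 [246.8 196.4]
top label 0.69 [249.5 183. ]
```

View pics/c5.png

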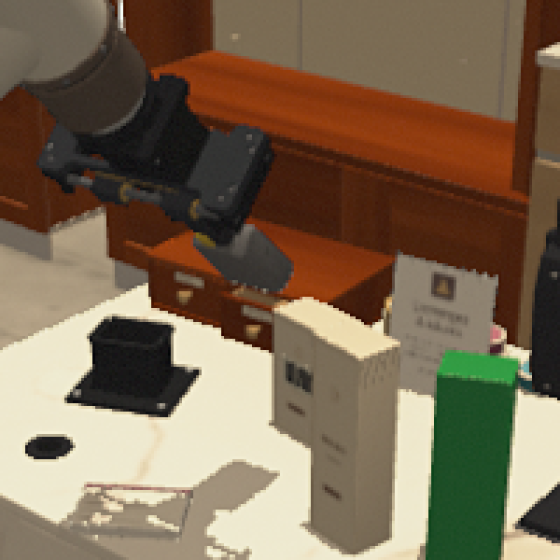

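```bash
cat > aim.py <<'E'
from h import *
from scipy.spatial.transform import Rotation as R
o=env.observe()
T=R.from_euler("xyz",o["tcp_rot"],degrees=True).as_matrix(); t=o["tool_pos"]
th=np.radians(4.8); d=T@np.array([-np.sin(th),0,np.cos(th)]); nose=t+T@np.array([-16,1.7,133.])
yaw=np.radians(-9.7); cx=np.array([np.cos(yaw),np.sin(yaw),0]); lab=np.array([632.2,57.7,0])-25.5*cx+[0,0,75]
v=lab-nose; al=v@d
print("clock",o["clock"],"J",o["joint_pos"].round(1),"t",t.round(1))
print("nose",nose.round(1),"label",lab.round(1),"d",d.round(3),"tilt",np.degrees(np.arccos(-d[2])),"to normal",np.degrees(np.arccos(d@cx)))
print("along",al,"off",(T.T@(v-al*d)).round(1))
for D in(80,90,100): print(D,(v-D*d).round(1),((v-D*d)/30).round(2))
E
python3 aim.py
```

```text
clock 15.1 J [  30.3  -20.5  -56.4   46.   -20.9 -151.2] t [439.7  37.3 306.3]
nose [538.9  52.2 217.5] label [607.1  62.   75. ] d [ 0.718  0.096 -0.69 ] tilt 46.37518231596831 to normal 46.27576019574293
along 148.16662788064056 off [55.4  0.9  4.7]
80 [ 10.8   2.2 -87.3] [ 0.36  0.07 -2.91]
90 [  3.6   1.2 -80.4] [ 0.12  0.04 -2.68]
100 [ -3.5   0.2 -73.5] [-0.12  0.01 -2.45]
```

Request:
apply_moves(targets=[{"x": 0.03, "y": 0.01, "z": -0.5, "wx": 0, "wy": 0, "wz": 0, "claw": -1}, {"x": 0.03, "y": 0.01, "z": -0.5, "wx": 0, "wy": 0, "wz": 0, "claw": -1}, {"x": 0.03, "y": 0.01, "z": -0.5, "wx": 0, "wy": 0, "wz": 0, "claw": -1}, {"x": 0, "y": 0, "z": 0, "wx": 0, "wy": 0, "wz": 0, "claw": -1}])

```text
clock: 15.5
tool_pos: [445.3, 35.0, 270.8]
tcp_rot: [-180.0, 40.7, -172.3]
force: [-0.7, -0.3, -1.7]
finger_gap: 31.1
grip_force: 30.0
```

```bash
python3 aim.py
```

```text
clock 15.5 J [  21.9  -16.9  -61.2   57.9  -10.9 -158.3] t [445.3  35.  270.8]
nose [543.   49.9 180.3] label [607.1  62.   75. ] d [ 0.707  0.096 -0.701] tilt 45.484505404059846 to normal 47.127704550831574
along 120.26351386362182 off [29.4  3.4  2.5]
80 [  7.5   4.4 -49.3] [ 0.25  0.15 -1.64]
90 [  0.4   3.4 -42.2] [ 0.01  0.11 -1.41]
100 [ -6.6   2.5 -35.2] [-0.22  0.08 -1.17]
```

Request:
apply_moves(targets=[{"x": 0.33, "y": 0.05, "z": 0, "wx": -0.06, "wy": 0.46, "wz": 0, "claw": -1}, {"x": 0.33, "y": 0.05, "z": 0, "wx": -0.06, "wy": 0.46, "wz": 0, "claw": -1}, {"x": 0.33, "y": 0.05, "z": 0, "wx": -0.06, "wy": 0.46, "wz": 0, "claw": -1}, {"x": 0.33, "y": 0.05, "z": 0, "wx": -0.06, "wy": 0.46, "wz": 0, "claw": -1}, {"x": 0, "y": 0, "z": 0, "wx": 0, "wy": 0, "wz": 0, "claw": -1}, {"x": 0, "y": 0, "z": 0, "wx": 0, "wy": 0, "wz": 0, "claw": -1}])

```text
clock: 16.1
tool_pos: [484.0, 41.6, 271.9]
tcp_rot: [179.9, 30.0, -172.2]
force: [0.3, 0.7, -2.6]
finger_gap: 31.4
grip_force: 30.0
```

```bash
python3 aim.py
```

```text
clock 16.1 J [  30.    -8.9  -42.1   21.7  -30.5 -128.4] t [484.   41.6 271.9]
nose [563.4  54.3 164.6] label [607.1  62.   75. ] d [ 0.565  0.078 -0.821] tilt 34.7728515561202 to normal 57.06632984667558
along 98.92684640589853 off [14.6  1.6  1.2]
80 [ -1.5   1.5 -23.9] [-0.05  0.05 -0.8 ]
90 [ -7.1   0.7 -15.7] [-0.24  0.02 -0.52]
100 [-12.8  -0.1  -7.5] [-0.43 -0.   -0.25]
```

Request:
apply_moves(targets=[{"x": -0.15, "y": 0, "z": -0.2, "wx": 0.04, "wy": -0.33, "wz": 0, "claw": -1}, {"x": -0.15, "y": 0, "z": -0.2, "wx": 0.05, "wy": -0.33, "wz": 0, "claw": -1}, {"x": 0, "y": 0, "z": 0, "wx": 0, "wy": 0, "wz": 0, "claw": -1}, {"x": 0, "y": 0, "z": 0, "wx": 0, "wy": 0, "wz": 0, "claw": -1}])

```text
clock: 16.5
tool_pos: [474.6, 40.5, 260.2]
tcp_rot: [180.0, 34.0, -172.2]
force: [0.6, 0.1, -0.5]
finger_gap: 31.5
grip_force: 30.0
```

```bash
python3 aim.py
```

```text
clock 16.5 J [  29.1  -10.9  -50.5   33.5  -21.5 -139.6] t [474.6  40.5 260.2]
nose [561.2  54.2 158.9] label [607.1  62.   75. ] d [ 0.621  0.085 -0.779] tilt 38.79688367800498 to normal 53.310164190358286
along 94.52394530052784 off [16.3  1.5  1.4]
80 [ -3.8   1.  -21.6] [-0.13  0.03 -0.72]
90 [-10.    0.2 -13.8] [-0.33  0.01 -0.46]
100 [-16.2  -0.7  -6. ] [-0.54 -0.02 -0.2 ]
```

Move for D≈85 (x -7, z -18).

Request:
apply_moves(targets=[{"x": -0.12, "y": 0.02, "z": -0.3, "wx": 0, "wy": 0, "wz": 0, "claw": -1}, {"x": -0.11, "y": 0, "z": -0.29, "wx": 0, "wy": 0, "wz": 0, "claw": -1}, {"x": 0, "y": 0, "z": 0, "wx": 0, "wy": 0, "wz": 0, "claw": -1}, {"x": 0, "y": 0, "z": 0, "wx": 0, "wy": 0, "wz": 0, "claw": -1}, {"x": 0, "y": 0, "z": 0, "wx": 0, "wy": 0, "wz": 0, "claw": -1}])

```text
clock: 17.0
tool_pos: [469.6, 42.3, 244.0]
tcp_rot: [179.9, 34.1, -172.3]
force: [-0.4, -0.2, -1.4]
finger_gap: 31.5
grip_force: 30.0
```

```bash
python3 aim.py; python3 chk.py 6
```

```text
clock 17.0 J [  27.8  -10.4  -54.2   39.5  -17.5 -145. ] t [469.6  42.3 244. ]
nose [556.4  56.1 142.9] label [607.1  62.   75. ] d [ 0.623  0.086 -0.778] tilt 38.94849509122316 to normal 53.189593089983056
along 84.88652744485077 off [ 3.  -1.1  0.3]
80 [ 0.9 -1.  -5.7] [ 0.03 -0.03 -0.19]
90 [-5.4 -1.8  2.1] [-0.18 -0.06  0.07]
100 [-11.6  -2.7   9.8] [-0.39 -0.09  0.33]
17.0 [  27.8  -10.4  -54.2   39.5  -17.5 -145. ] [469.6  42.3 244. ] [ 179.9   34.1 -172.3] [-0.4 -0.2 -1.4] 31.523387947058723
[[-0.82 -0.14  0.56]
 [-0.11  0.99  0.08]
 [-0.56  0.   -0.83]]
scene 40 119 [[-15.8, -32.0, 40.4], [7.3, -18.2, 44.8], [13.3, 25.6, 54.4]]
scene 55 78 [[-21.4, -32.4, 55.2], [9.2, -22.8, 61.9], [12.6, 22.8, 68.9]]
scene 70 78 [[-18.7, -32.3, 70.5], [9.0, -24.1, 77.6], [11.9, 21.6, 84.8]]
scene 85 78 [[-22.6, -33.1, 85.9], [7.8, -27.0, 93.4], [10.7, 20.5, 99.9]]
scene 100 69 [[-23.3, -32.2, 100.8], [6.1, -28.1, 108.3], [10.3, 22.1, 114.4]]
scene 115 28 [[-25.6, -31.8, 115.3], [-9.0, -30.0, 120.8], [7.8, -11.8, 129.8]]
carton ((632.2179565429688, 61.26934051513672), (77.3526382446289, 53.16
[... 430 characters left out ...]
], [9.7, 1.6, 104.8], [10.1, 26.6, 110.3]]
wrist label 0.84 [283.2 198.2]
top 40 88 [[-24.5, -28.9, 40.1], [-21.4, -0.6, 44.9], [9.4, 28.0, 54.1]]
top 55 62 [[-25.7, -29.0, 55.2], [-24.2, -2.7, 61.8], [-19.9, 27.3, 69.4]]
top 70 59 [[-28.1, -27.0, 70.7], [-25.6, 1.2, 77.7], [-23.2, 27.1, 84.7]]
top 85 56 [[-29.8, -28.2, 85.0], [-27.2, -2.3, 92.5], [-24.5, 26.8, 98.9]]
top 100 53 [[-30.8, -28.8, 101.0], [-28.4, -0.0, 107.9], [-26.0, 26.7, 114.7]]
top 115 38 [[-31.5, -27.8, 115.3], [-29.5, -1.9, 120.2], [-26.4, 26.2, 127.2]]
carton ((633.3003540039062, 57.73189163208008), (83.95027923583984, 50.68560028076172), 79.51518249511719)
top scanner_nose 0.88 [251.5 195.1]
top label 0.93 [250.  182.2]
```

View pics/c6.png

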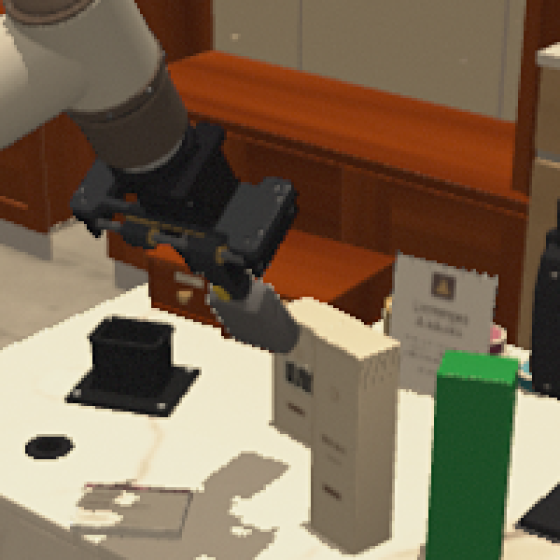

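Request:
apply_moves(targets=[{"x": 0, "y": 0, "z": 0, "wx": 0, "wy": 0, "wz": 0, "claw": -1}, {"x": 0, "y": 0, "z": 0, "wx": 0, "wy": 0, "wz": 0, "claw": -1}, {"x": 0, "y": 0, "z": 0, "wx": 0, "wy": 0, "wz": 0, "claw": -1}])

```text
clock: 17.75
tool_pos: [468.6, 41.8, 242.7]
tcp_rot: [179.9, 34.0, -172.2]
force: [-0.3, -0.6, -1.4]
finger_gap: 31.4
grip_force: 30.0
```

```bash
python3 aim.py | tail -5|head -2; python3 -c "
from rig import env
print(env.hand_in())"
```

```text
nose [555.3  55.5 141.5] label [607.1  62.   75. ] d [ 0.621  0.086 -0.779] tilt 38.83565766906925 to normal 53.28110186938549
along 84.4964671990957 off [ 1.  -0.6  0.1]
the job is handed in; nothing more can be done
None
```

The job is handed in, with no verdict returned: the tall carton stands about 16 cm to the right of the shorter one, and the scanner is held raised at about 39° from vertical, aimed at the barcode from about 85 mm (joint limits stopped it going to 45°).

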